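# Torque the filter holder's clamp nut with a click wrench

### The job

Lift the click wrench out of its blue cradle by the orange knob, set its socket fully down over the square brass nut on the filter holder and let go of it, then take it again by the black grip at the end of its lever and turn clockwise (seen from above) until it clicks. Stop turning at once at the click, take the wrench off and lay it back in its cradle as it was, lever down in the channel, leaving everything else on the bench where it stands.

Things in the scene. Friction and masses are not known exactly. Their poses are not given: they have to be found in the camera images.
- wrench: Loose click wrench, 0.47 kg, 222 long, 80 tall. Head from below: open square socket (outside 50, inside 35, 18 deep), cap to z = 26, round lever hub 48 wide to z = 41, fixed orange knob 30 x 30 to z = 80; a counterweight reaches x = -37. Lever along its +x: bar 16 thick, then grip. Origin: socket axis, lower rim; z up. Balances within 5 of that axis: hangs level from the knob.
- wrench_knob (a point): Centre of the orange knob (30 x 30, flats square to the lever), 62 above the socket's lower rim, on the socket axis. x axis along the lever at rest. Place to carry the wrench; the knob is fixed to the socket, so turning it does not work the click.
- wrench_socket (a point): Centre of the socket's mouth, at its lower rim (same as the wrench's origin). Seated on the nut this rim is 18 below the top of the nut and 63 above the bench.
- lever_grip (a point): Centre of the black rubber grip on the lever: a bar 84 long, 24 wide, 22 tall, from 101 to 185 from the socket axis; this point is 143 from the axis and 34 above the socket's lower rim. x axis along the lever, outwards.
- lever (a joint): Break-over of the lever about the socket axis, rad, clockwise from above positive. A detent holds it at 0 until the torque reaches 1.0 N m (7 N at mid grip); then it snaps to its stop at 0.14 and the resistance drops to about half: the click. It springs back to 0 when the grip is let go.
- nut (a joint): Turning of the brass nut, rad, clockwise from above (tightening) positive. Starts between 0 and 0.2. It resists with 0.55 N m plus 0.9 N m per rad of its angle and stays where it is left, so the wrench clicks with the nut near 0.48; past 0.58 it is over-tightened. The socket has about 0.1 rad of play on it either way.
- nut_top (a point): Centre of the top of the square brass nut, 81 above the bench. The nut is 32 across flats and 21 tall, the upper 6 tapered to guide the socket. Its x and y axes are square to the flats and turn with the nut, so the socket fits at four headings a quarter turn apart.
- holder: Filter holder, fixed to the bench (place and heading vary): steel drum 132 diameter at its foot, lid 120 diameter with its top 60 above the bench, nut in the middle. A gauge (52 diameter, 70 to 100 out from the nut axis along the holder's own +x, top 138 above the bench) stands in the lever's way there. Origin: centre of its underside.
- cradle: Blue wrench cradle, fixed to the bench (place and heading vary): plate 245 x 72 x 12 with two walls 10 thick, 40 apart inside, top 68 above the bench, running from 0 to 145 along its own -x. The lever lies in this channel, too deep for fingers beside it. Origin: underside, at the end of the walls nearest the head.
- cradle_home (a point): Where the socket's mouth rests in the cradle: on the plate (12 above the bench), 50 from the cradle's origin along its own +x. The wrench lies with its lever along the cradle's -x.
- amber_bottle: Bystander, loose: amber reagent bottle, 56 diameter, 122 tall, stands close beside the filter holder, often in the way of the lever. Origin: centre of its underside.
- red_rack: Bystander, loose: low red microtube rack, 60 (its x) by 150 (its y) by 34 tall with tubes, lies between the holder and the cradle. Origin: centre of its underside.
- tube_rack: Bystander, loose: yellow rack with six blue-capped tubes, 95 (its x) by 135 (its y), 120 tall over the caps. Origin: centre of its underside.
- tip_box: Bystander, loose: dark blue tip box with clear lid, 85 (its x) by 125 (its y) by 73 tall. Origin: centre of its underside.
- buffer_bottle: Bystander, loose: white jar with blue cap, 72 diameter, 125 tall. Origin: centre of its underside.
- dish_stack: Bystander, loose: stack of three clear culture dishes, 88 diameter, 44 tall. Origin: centre of its underside.

How it is judged:
By the outcome, as a careful person would: the job done as asked, in the order asked, and still so for the second after the job is handed in, with the robot touching nothing.
It also fails if it takes over 69 s, if anything falls off the work surface, if the arm or the gripper's body presses on something with over 40 N, if the wrist force passes 120 N, or if a joint passes its speed limit or range.

### The arm

A 6-joint arm with a two-finger parallel gripper is mounted at the origin on the work surface. World frame = base frame: x ahead of the robot, y to its left, z up, the work surface at z = 0. Lengths are in m, angles in rad, forces in N, time in s.
With the tool pointing down it reaches from about 0.275 to 0.825 m from the base axis. Payload 4.9 kg.
Tool frame: the origin (TCP) lies between the finger pads; the fingertips stand 25 mm ahead of it and the grasp point (between the pads) lies 6 mm ahead of it; z points along the fingers, y is the line along which they close (so a half turn about z gives the same grasp; the last joint's range is limited). The gripper opens to 85 mm and grips with 20 to 120 N. Pads are 22 mm wide; open, the fingers measure 114 mm over their backs; the gripper's body (76 mm by 85 mm) begins 54 mm behind the grasp point. The pads swing forward as they close: fully open they stand 13 mm farther back than shut.
Start: joints at [1.147, 0.326, -0.193, 1.052, 0, 1.437], TCP at [0.157, 0.527, 0.256] pointing down, gripper open.
Joint ranges: [-2.65, 2.65], [-0.97, 1.79], [-1.3, 1.35], [-1.93, 2.1], [-1.47, 1.37], [-3.14, 3.14]. Speed limits (rad/s): [2.57, 2.57, 3.14, 3.14, 3.14, 3.14].

### API

Orientations are given as [roll, pitch, yaw] about the fixed x, y, z axes, in that order (R = Rz(yaw) Ry(pitch) Rx(roll)).
In Python, from cell import bot, eyes, spotter gives the robot as it stands.
- The arm moves only by the shell command python3 -m inch 'ROWS' [FORCE]. ROWS is a JSON object of lists of equal length, an entry for each row: "rot": the turn, a rotation vector about the tool's x, y, z as a fraction of full scale, a list of three; "xyz": the shift along the tool's x, y, z as a fraction of full scale, a list of three; "jaw": the gripper's target within -1 to 1 (fully open at 1, half-way at 0, shut at -1). In form: {"rot": [[wx, wy, wz], ...], "xyz": [[dx, dy, dz], ...], "jaw": [jaw, ...]}. A call has 1 to 12 rows; each row is the pose to reach, as a shift and turn from the pose commanded when the call began, along the tool's axes at that moment; what a row does not reach only later rows make up. Full scale, the value 1, is 10 cm for a shift and 60 degrees for a turn. A row lasts 1/8 s, in which the tool goes at most 62.5 mm and 10.7 degrees, less where a joint would pass 70% of its speed; a pose out of reach is approached as far as the arm can. A call with a number of a shift or a turn outside -1 to 1 is refused whole. A call with a gripper value outside its range is refused whole. The fingers move at their own pace and stop on an object; FORCE is the grip in N (left out, the last holds). Time passes only in rows, so rows that repeat a pose let the fingers close. It gives the time, the measured TCP pose, the force, the opening and the grip force at its end, in the units of the state.
- bot.state(): the state, without advancing time (a new reading comes with each control period).
- eyes.read_camera(name): name is "side" or "top" or "wrist"; returns the picture (384x512x3 uint8, blue, green, red); there is no depth.
- eyes.camera_info(name): a dict with "vfov" (degrees; the focal length in pixels is half the picture's height over the tangent of half this angle, whatever the lens; pixels are square), "cx", "cy" (the principal point, pixels), "rvec" (rotation vector, rad) and "tvec" (3), from world to camera coordinates, as OpenCV has them. Camera axes: x right, y down, z forward; pixel columns grow to the right and rows downward; lengths in m; the calibration is good to about 2 mm. A picture is of the moment at which its call begins: read the wrist's pose just before it. camera_info takes no time and is no camera call; for the wrist camera it gives the pose at the moment of the call.
- bot.close_job(): hands the job in; it is judged then, once.
Trained networks look in the newest picture that a camera, given by its name, has taken for a name from the list of things; names that differ only in an ending like _2 or _b are one class to them, and where a whole thing is asked for, a point or a joint stands for the part that bears it (a point fixed in the world has none). Each returns a list of dicts, best first, with "score" (0 to 1); they miss things now and then, are a little off and sometimes report something else, mostly with a low value. They report only what shows in the picture. A call takes as long as a camera call.
- spotter.outline_of(camera, target): "region" (384x512 bool, what is visible of it).
- spotter.tip_of(camera, target): "centre" ([x, y, z] in m, in the coordinates of the camera as it stood for that picture, good to about 4 mm: a listed point, or the origin of a listed thing).
The state is a dict: "time_s": time; "qpos": joint angles; "qd": joint speeds; "tau": joint torques, N m; "ee_pos": TCP position; "eef_rot": TCP orientation; "ft_force": force on the tool from outside, world axes, zero at the start; "torque": the same for the moment, N m; "grip_width": finger opening in m; "gripper_force": force on a finger pad.
Only numpy, scipy, OpenCV 4.12 (cv2) and the standard library are available. Lean on these libraries where they do the work, as an engineer would, in place of code of your own. Each camera call takes 0.05 s, during which the arm holds its last target. There are 200 camera calls.

## Working session

There is one attempt and no reset: what is moved stays moved. The work goes in short steps, Python scripts to look and compute and a shell command to move; the robot and the scene stay as the last step left them, time stands still between calls to the robot, and variables do not carry over. Pictures are saved under pics/ and viewed, at most 13 in all, crops included, and the job is handed in when it is done.

```bash
mkdir -p pics; ls; cat > h.py <<'E'
import numpy as np, cv2
from scipy.spatial.transform import Rotation as R
from cell import bot, eyes, spotter
def cam(n):
    i=eyes.camera_info(n); Rm=cv2.Rodrigues(np.array(i['rvec'],float))[0]; t=np.array(i['tvec'],float)
    f=192/np.tan(np.radians(i['vfov']/2)); return Rm,t,f,i['cx'],i['cy']
def toW(n,p,c=None):
    Rm,t,*_=c or cam(n); return Rm.T@(np.array(p)-t)
def tips(n,names,shot=None):
    c=cam(n); img=eyes.read_camera(n)
    if shot: cv2.imwrite('pics/'+shot,img)
    out={}
    for k in names:
        r=spotter.tip_of(n,k)
        if r:
            out[k]=[(round(float(d['score']),2),toW(n,d['centre'],c).round(4).tolist()) for d in r[:2]]
            print(n,k,out[k])
        else: print(n,k,None)
    return out,c,img
def pix(c,P):
    Rm,t,f,cx,cy=c; q=Rm@np.array(P)+t; return q[0]/q[2]*f+cx,q[1]/q[2]*f+cy
def ray(c,u,v,z):
    Rm,t,f,cx,cy=c; d=Rm.T@np.array([(u-cx)/f,(v-cy)/f,1]); o=-Rm.T@t; return o+d*(z-o[2])/d[2]
def st():
    s=bot.state(); print({k:np.round(s[k],4).tolist() for k in ('time_s','qpos','ee_pos','eef_rot','ft_force','torque','grip_width','gripper_force')}); return s
E
python3 - <<'E'
from h import *
st()
N=['wrench_knob','lever_grip','wrench_socket','nut_top','holder','cradle','cradle_home','amber_bottle','red_rack']
for n in ('top','side'):
    _,c,im=tips(n,N if n=='top' else N[:6]+N[7:8],n+'0.png'); print(eyes.camera_info(n))
E
```

```text
pics
{'time_s': 0.0, 'qpos': [1.1468, 0.327, -0.1935, 1.052, -0.0, 1.4366], 'ee_pos': [0.1569, 0.5266, 0.2555], 'eef_rot': [-3.1399, -0.0002, 2.8518], 'ft_force': [-0.5364, -0.6044, 0.3965], 'torque': [0.0043, 0.0334, -0.0276], 'grip_width': 0.0854, 'gripper_force': 0.0}
top wrench_knob [(0.85, [0.6498, -0.2203, 0.0735])]
top lever_grip [(0.96, [0.5031, -0.2001, 0.044])]
top wrench_socket [(0.88, [0.6522, -0.225, 0.0121]), (0.59, [0.5951, -0.212, 0.0024])]
top nut_top [(0.51, [0.5575, 0.1991, 0.0813])]
top holder [(0.91, [0.5567, 0.1996, -0.002]), (0.74, [0.5046, -0.2011, 0.0406])]
top cradle [(0.63, [0.5969, -0.2158, -0.0021])]
top cradle_home [(0.75, [0.6473, -0.2242, 0.0128])]
top amber_bottle [(0.7, [0.6376, 0.3186, 0.0032])]
top red_rack [(0.87, [0.6177, 0.0036, 0.0017])]
{'vfov': 54.59089014417352, 'cx': 255.44173396485004, 'cy': 189.87931841316782, 'rvec': array([ 2.18472004, -2.22766326,  0.08724219]), 'tvec': array([0.06337995, 0.57891179, 0.89865546])}
side wrench_knob [(0.71, [0.6449, -0.2256, 0.0743])]
side lever_grip [(0.85, [0.5064, -0.2027, 0.0458])]
side wrench_socket [(0.64, [0.6473, -0.2225, 0.0131])]
side nut_top None
side holder [(0.63, [0.5599, 0.1948, 0.0071])]
side cradle [(0.6, [0.5991, -0.2136, 0.0]), (0.26, [0.636, 0.3126, 0.0014])]
side amber_bottle [(0.98, [0.6357, 0.3119, -0.0002]), (0.73, [0.7699, -0.2027, 0.0053])]
{'vfov': 53.82357035764833, 'cx': 254.28750229394146, 'cy': 191.52950028232576, 'rvec': array([ 2.00529498, -0.6002222 ,  0.33649487]), 'tvec': array([-0.44976785,  0.24374473,  0.50842698])}
```

View pics/top0.png

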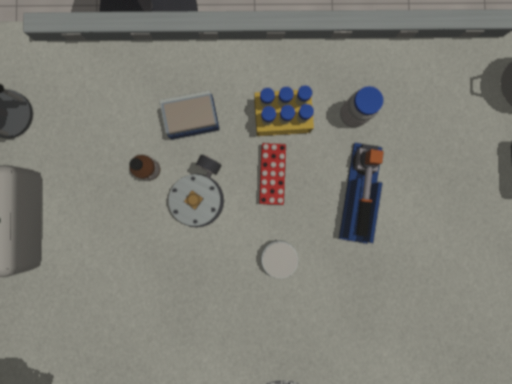

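View pics/side0.png

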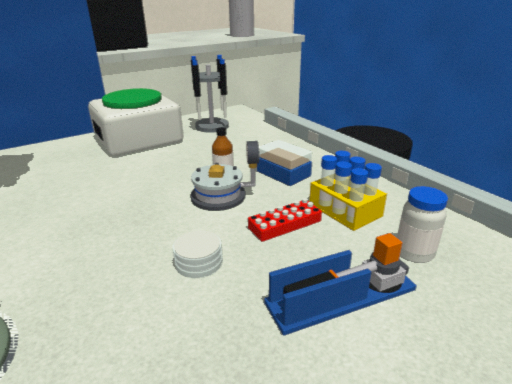

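The top view shows the knob at (374,156), lever grip at (365,215), nut at (194,200), gauge at (207,164) and amber bottle at (142,167). A lever heading towards the robot's right-front (about 225°) looks free. Next I'll work out the moves.

```bash
cat >> h.py <<'E'
def go(p,yaw,pos=None,rot=None):
    "shift (fractions) and turn fraction in tool axes from present measured pose"
    s=bot.state(); r0=R.from_euler('xyz',s['eef_rot']); d=r0.inv().apply(np.array(p)-s['ee_pos'])/0.1
    w=(r0.inv()*R.from_euler('xyz',[np.pi,0,yaw])).as_rotvec()/np.radians(60)
    print('xyz',d.round(3),'rot',w.round(3)); return d,w
E
python3 - <<'E'
from h import *
s=bot.state(); Rm,t,f,cx,cy=cam('wrist'); o=-Rm.T@t
r0=R.from_euler('xyz',s['eef_rot']).as_matrix()
print('cam in tool',r0.T@(o-s['ee_pos']),'axis',r0.T@Rm[2], f)
go([.50,.10,.256],np.radians(171)); 
tips('top',['buffer_bottle','tube_rack','dish_stack','tip_box'])
c=cam('top'); print(ray(c,207,164,.12),ray(c,194,200,.081),ray(c,142,165,.11))
E
```

```text
cam in tool [ 0.08120266  0.0001185  -0.11656474] axis [-3.14925826e-01 -4.20740739e-04  9.49116193e-01] 293.6958250379573
xyz [-4.506e+00 -3.113e+00  3.000e-03] rot [ 0.     0.    -0.127]
top buffer_bottle [(0.72, [0.7667, -0.2059, -0.0025])]
top tube_rack [(0.87, [0.763, -0.0153, -0.0006])]
top dish_stack [(0.95, [0.4116, -0.0018, -0.001])]
top tip_box [(0.81, [0.7616, 0.2041, 0.0001]), (0.51, [0.6483, -0.2208, 0.0082])]
[0.63269358 0.15897545 0.12      ] [0.55615641 0.1934296  0.081     ] [0.63417325 0.30198658 0.11      ]
```

```bash
for i in 1 2 3 4; do python3 -m inch '{"rot":[[0,0,0],[0,0,0]],"xyz":[[-0.5,-0.2,0],[-0.96,-0.41,0]],"jaw":[1,1]}' | tail -1; done
python3 -m inch '{"rot":[[0,0,-0.127],[0,0,-0.127],[0,0,-0.127]],"xyz":[[-0.5,-0.2,0],[-0.96,-0.41,0],[-0.96,-0.41,0]],"jaw":[1,1,1]}'
python3 - <<'E'
from h import *
st()
_,c,im=tips('wrist',['nut_top','holder','amber_bottle'],'w1.png')
E
```

```text
gripper_force: 0.0
gripper_force: 0.0
gripper_force: 0.0
gripper_force: 0.0
time_s: 2.52
ee_pos: [0.561, 0.191, 0.2558]
eef_rot: [-3.141, 0.001, 2.98]
ft_force: [-0.1, 0.1, -0.6]
grip_width: 0.0851
gripper_force: 0.0
{'time_s': 2.525, 'qpos': [0.2038, 0.4052, -0.0768, 1.088, -0.0005, 0.3654], 'ee_pos': [0.561, 0.191, 0.2558], 'eef_rot': [-3.1414, 0.0009, 2.98], 'ft_force': [-0.0931, 0.1129, -0.6418], 'torque': [0.0637, 0.0214, -0.0237], 'grip_width': 0.0851, 'gripper_force': 0.0}
wrist nut_top [(0.7, [0.5601, 0.19, 0.0854])]
wrist holder [(0.61, [0.5566, 0.1973, -0.0006])]
wrist amber_bottle [(0.76, [0.6369, 0.314, -0.0052])]
```

View pics/w1.png

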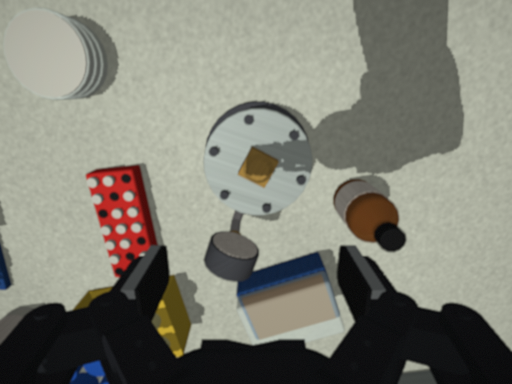

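The wrist view shows the nut at (259,164), the gauge at (232,255) and the amber bottle at (370,210). The robot side is at the top of the picture, with only the dish stack near it. Next I'll rectify the nut to measure it.

```bash
cat > nut.py <<'E'
from h import *
def rect(im,c,p0,z,half,s):
    "top-down patch at height z: col -> +x, row -> -y"
    src=[];dst=[]
    for a,b in ((-1,-1),(1,-1),(1,1),(-1,1)):
        src.append(pix(c,[p0[0]+a*half,p0[1]+b*half,z])); dst.append([(a+1)*half/s,(1-b)*half/s])
    H=cv2.getPerspectiveTransform(np.float32(src),np.float32(dst)); n=int(2*half/s)
    return cv2.warpPerspective(im,H,(n,n),flags=cv2.INTER_CUBIC)
if __name__=='__main__':
    c=cam('wrist'); im=cv2.imread('pics/w1.png'); p0=[.559,.195]
    a=rect(im,c,p0,.081,.04,.0002); cv2.imwrite('pics/nut.png',a)
    hsv=cv2.cvtColor(a,cv2.COLOR_BGR2HSV); m=((hsv[...,1]>110)&(hsv[...,0]<30)).astype(np.uint8)
    m=cv2.morphologyEx(m,cv2.MORPH_OPEN,np.ones((9,9)))
    cs,_=cv2.findContours(m,0,2); k=max(cs,key=cv2.contourArea); (u,v),wh,ang=cv2.minAreaRect(k)
    print(p0[0]-.04+u*.0002,p0[1]+.04-v*.0002,np.array(wh)*.2,ang)
    b=rect(im,c,p0,.060,.075,.0005); cv2.drawContours(a,[k],-1,(0,255,0),1)
    cv2.imwrite('pics/nut.png',np.hstack([cv2.resize(a,(400,400)),cv2.resize(b,(400,400))]))
E
python3 nut.py
```

```text
0.550214730834961 0.20068905639648438 [31.48590698 30.55472412] 36.60707473754883
```

View pics/nut.png

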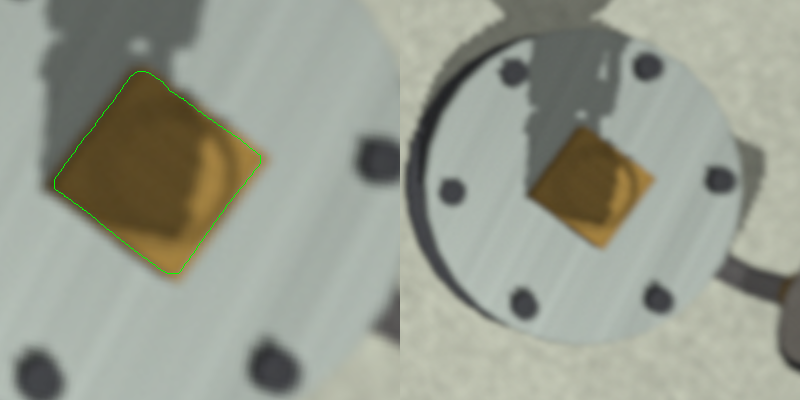

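The nut edges lie at about -36.5°, so the lever heading will be 233.5°, which sweeps through free space. I'll refine the centre from the lid circle in both cameras, and work out the move to the knob.

```bash
python3 - <<'E'
from h import *; from nut import rect
for n,f in (('wrist','w1.png'),('top','top0.png')):
    c=cam(n); im=cv2.imread('pics/'+f); p0=[.556,.198]; s=.0005
    b=cv2.GaussianBlur(cv2.cvtColor(rect(im,c,p0,.06,.09,s),cv2.COLOR_BGR2GRAY),(0,0),2)
    gx=cv2.Sobel(b,cv2.CV_32F,1,0);gy=cv2.Sobel(b,cv2.CV_32F,0,1)
    t=np.linspace(0,2*np.pi,360); best=[]
    for r in (118,119,120,121,122):
      for u in np.arange(150,210,1.):
        for v in np.arange(150,210,1.):
          x=(u+r*np.cos(t)).astype(int);y=(v+r*np.sin(t)).astype(int)
          g=-(gx[y,x]*np.cos(t)+gy[y,x]*np.sin(t)); best.append((np.clip(g,0,60).mean(),p0[0]-.09+u*s,p0[1]+.09-v*s,r))
    best.sort(reverse=True); print(n,np.round(best[:3],4))
go([.648,-.2225,.255],np.radians(171.3))
E
```

```text
wrist [[ 28.8579   0.553    0.201  118.    ]
 [ 28.6747   0.5535   0.201  118.    ]
 [ 28.6691   0.553    0.2005 118.    ]]
top [[ 29.625    0.558    0.1955 118.    ]
 [ 29.3583   0.5585   0.1955 118.    ]
 [ 29.3388   0.5585   0.196  119.    ]]
xyz [-1.539 -3.976  0.011] rot [ 0.    -0.001 -0.004]
```

```bash
for i in 1 2 3; do python3 -m inch '{"rot":[[0,0,0],[0,0,0]],"xyz":[[-0.2,-0.5,0],[-0.385,-0.994,0]],"jaw":[1,1]}' | tail -1; done
python3 -m inch '{"rot":[[0,0,0],[0,0,0],[0,0,0]],"xyz":[[-0.2,-0.5,0],[-0.385,-0.994,0],[-0.385,-0.994,0]],"jaw":[1,1,1]}' | head -3
python3 - <<'E'
from h import *; from nut import rect
st()
_,c,im=tips('wrist',['wrench_knob','lever_grip','wrench_socket','cradle','cradle_home','buffer_bottle'],'w2.png')
p0=[.645,-.222]
a=rect(im,c,p0,.092,.04,.0002)
hsv=cv2.cvtColor(a,cv2.COLOR_BGR2HSV); m=((hsv[...,1]>150)&(hsv[...,0]<18)&(hsv[...,2]>80)).astype(np.uint8)
m=cv2.morphologyEx(m,cv2.MORPH_OPEN,np.ones((9,9)))
cs,_=cv2.findContours(m,0,2); k=max(cs,key=cv2.contourArea); (u,v),wh,ang=cv2.minAreaRect(k)
print(p0[0]-.04+u*.0002,p0[1]+.04-v*.0002,np.array(wh)*.2,ang); cv2.drawContours(a,[k],-1,(0,255,0),1)
cv2.imwrite('pics/knob.png',np.hstack([a,cv2.resize(im,(400,400))[:, :]]))
E
```

```text
gripper_force: 0.0
gripper_force: 0.0
gripper_force: 0.0
time_s: 3.85
ee_pos: [0.6487, -0.2256, 0.2558]
eef_rot: [-3.141, 0.0, 2.982]
{'time_s': 3.85, 'qpos': [-0.4419, 0.5901, 0.2237, 1.2041, -0.0005, -0.2821], 'ee_pos': [0.6487, -0.2256, 0.2558], 'eef_rot': [-3.141, 0.0001, 2.9819], 'ft_force': [-0.4284, 0.5305, 0.0856], 'torque': [0.0812, -0.0158, -0.0399], 'grip_width': 0.0851, 'gripper_force': 0.0}
wrist wrench_knob [(0.79, [0.6436, -0.2232, 0.0719])]
wrist lever_grip None
wrist wrench_socket None
wrist cradle [(0.93, [0.5969, -0.2104, -0.0002])]
wrist cradle_home None
wrist buffer_bottle [(0.67, [0.7717, -0.1993, -0.0022])]
0.6456049682617188 -0.22274907836914062 [31.22330933 29.46833191] 7.957525730133057
```

View pics/knob.png

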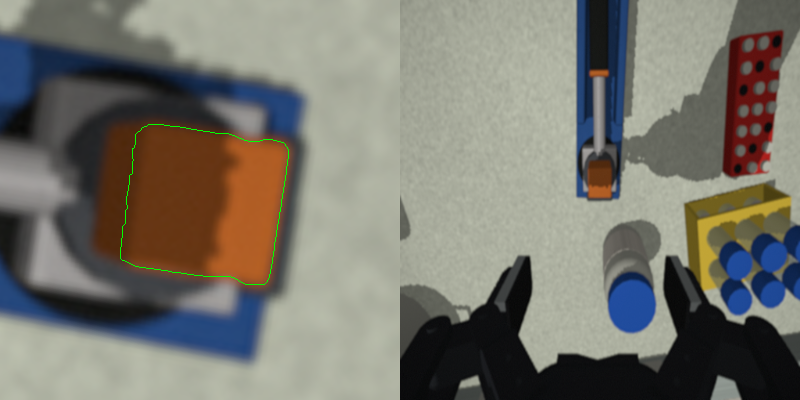

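The knob is visible, with wrench heading about 172° (knob flats at -8°). I'll centre it with a gentle squeeze along the lever first, then grasp it across the lever, so both axes are known.

```bash
python3 -m inch '{"rot":[[0,0,0.17],[0,0,0.34],[0,0,0.51],[0,0,0.68],[0,0,0.85],[0,0,1]],"xyz":[[0.02,0.03,0],[0.02,0.03,0],[0.02,0.03,0.2],[0.02,0.03,0.4],[0.02,0.03,0.6],[0.02,0.03,0.8]],"jaw":[1,1,1,1,1,1]}' 20 >/dev/null
python3 -m inch '{"rot":[[0,0,0.17],[0,0,0.34],[0,0,0.48],[0,0,0.48]],"xyz":[[0,0,0.1],[0,0,0.3],[0,0,0.4],[0,0,0.4]],"jaw":[1,1,1,1]}' 20
python3 - <<'E'
from h import *
go([.647,-.2222,.086],np.radians(82))
E
```

```text
time_s: 5.45
ee_pos: [0.6465, -0.2188, 0.1356]
eef_rot: [-3.14, -0.001, 1.438]
ft_force: [0.6, 0.3, -0.2]
grip_width: 0.0854
gripper_force: 0.0
xyz [-0.033  0.01   0.495] rot [-0.002 -0.001  0.006]
```

```bash
python3 -m inch '{"rot":[[0,0,0],[0,0,0],[0,0,0]],"xyz":[[-0.033,0.01,0.3],[-0.033,0.01,0.5],[-0.033,0.01,0.5]],"jaw":[1,1,1]}' 20
python3 -m inch '{"rot":[[0,0,0],[0,0,0],[0,0,0],[0,0,0],[0,0,0],[0,0,0]],"xyz":[[0,0,0],[0,0,0],[0,0,0],[0,0,0],[0,0,0],[0,0,0]],"jaw":[-0.4,-0.4,-0.4,-0.4,-0.4,-0.4]}' 20
```

```text
time_s: 5.82
ee_pos: [0.6468, -0.2226, 0.0854]
eef_rot: [-3.139, -0.001, 1.437]
ft_force: [0.2, 0.3, -0.0]
grip_width: 0.0854
gripper_force: 0.0
time_s: 6.58
ee_pos: [0.6479, -0.2237, 0.0873]
eef_rot: [3.141, 0.0, 1.435]
ft_force: [-1.6, 0.4, 5.9]
grip_width: 0.0298
gripper_force: 21.1
```

```bash
python3 -m inch '{"rot":[[0,0,0],[0,0,0],[0,0,0],[0,0,-0.17],[0,0,-0.34],[0,0,-0.51],[0,0,-0.68],[0,0,-0.85],[0,0,-1]],"xyz":[[0,0,0],[0,0,0],[0,0,-0.3],[0,0,-0.5],[0,0,-0.5],[0,0,-0.5],[0,0,-0.5],[0,0,-0.5],[0,0,-0.5]],"jaw":[1,1,1,1,1,1,1,1,1]}' 20 >/dev/null
python3 -m inch '{"rot":[[0,0,-0.17],[0,0,-0.34],[0,0,-0.5],[0,0,-0.5],[0,0,-0.5]],"xyz":[[0,0,0],[0,0,0],[0,0,0],[0,0,0],[0,0,0]],"jaw":[1,1,1,1,1]}' 20
python3 - <<'E'
from h import *
go([.6478,-.2228,.086],3.006)
E
```

```text
time_s: 8.32
ee_pos: [0.6476, -0.2234, 0.1361]
eef_rot: [3.141, -0.0, 3.003]
ft_force: [0.2, -0.1, -0.5]
grip_width: 0.0855
gripper_force: 0.0
xyz [-0.001  0.006  0.501] rot [ 0.    -0.    -0.002]
```

```bash
python3 -m inch '{"rot":[[0,0,0],[0,0,0],[0,0,0],[0,0,0],[0,0,0],[0,0,0],[0,0,0],[0,0,0],[0,0,0]],"xyz":[[0,0.006,0.3],[0,0.006,0.5],[0,0.006,0.5],[0,0.006,0.5],[0,0.006,0.5],[0,0.006,0.5],[0,0.006,0.5],[0,0.006,0.5],[0,0.006,0.5]],"jaw":[1,1,1,-0.5,-0.5,-0.5,-0.5,-0.5,-0.5]}' 50
python3 -m inch '{"rot":[[0,0,0],[0,0,0],[0,0,0]],"xyz":[[0,0,-0.15],[0,0,-0.3],[0,0,-0.3]],"jaw":[-0.5,-0.5,-0.5]}' 50
```

```text
time_s: 9.45
ee_pos: [0.6482, -0.2233, 0.0873]
eef_rot: [-3.141, 0.002, 3.006]
ft_force: [-1.4, -0.2, 5.6]
grip_width: 0.029
gripper_force: 50.7
time_s: 9.82
ee_pos: [0.6487, -0.2232, 0.118]
eef_rot: [-3.141, 0.003, 3.006]
ft_force: [-0.3, -0.2, -4.3]
grip_width: 0.0294
gripper_force: 50.4
```

```bash
python3 -m inch '{"rot":[[0,0,0],[0,0,0],[0,0,0]],"xyz":[[0,0,-0.4],[0,0,-0.8],[0,0,-1]],"jaw":[-0.5,-0.5,-0.5]}' 50 | head -2
for i in 1 2 3 4; do python3 -m inch '{"rot":[[0,0,0],[0,0,0],[0,0,0]],"xyz":[[0.15,0.3,-0.03],[0.3,0.6,-0.06],[0.44,0.89,-0.08]],"jaw":[-0.5,-0.5,-0.5]}' | head -2|tail -1; done
python3 -m inch '{"rot":[[0,0,-0.15],[0,0,-0.3],[0,0,-0.45],[0,0,-0.6],[0,0,-0.75],[0,0,-0.9],[0,0,-1],[0,0,-1],[0,0,-1]],"xyz":[[0.15,0.3,0],[0.3,0.6,0],[0.44,0.89,0],[0.44,0.89,0],[0.44,0.89,0],[0.44,0.89,0],[0.44,0.89,0],[0.44,0.89,0],[0.44,0.89,0]],"jaw":[-0.5,-0.5,-0.5,-0.5,-0.5,-0.5,-0.5,-0.5,-0.5]}'
python3 - <<'E'
from h import *
st()
_,c,im=tips('wrist',['nut_top','holder'],'w3.png')
E
```

```text
time_s: 10.2
ee_pos: [0.6485, -0.2231, 0.2186]
ee_pos: [0.6154, -0.1276, 0.2239]
ee_pos: [0.5838, -0.0334, 0.232]
ee_pos: [0.5523, 0.0607, 0.2401]
ee_pos: [0.5208, 0.1548, 0.2482]
time_s: 12.82
ee_pos: [0.4898, 0.2478, 0.2481]
eef_rot: [3.141, -0.0, -2.232]
ft_force: [-0.5, -1.2, -5.1]
grip_width: 0.0293
gripper_force: 51.4
{'time_s': 12.825, 'qpos': [0.3339, 0.33, -0.2087, 1.0325, 0.0, -0.576], 'ee_pos': [0.4898, 0.2478, 0.2481], 'eef_rot': [3.1414, -0.0003, -2.2317], 'ft_force': [-0.4874, -1.2299, -5.1161], 'torque': [-0.0186, 0.0513, 0.0432], 'grip_width': 0.0293, 'gripper_force': 51.4219}
wrist nut_top [(0.65, [0.5581, 0.1923, 0.0836])]
wrist holder [(0.84, [0.5613, 0.1945, -0.0002])]
```

View pics/w3.png

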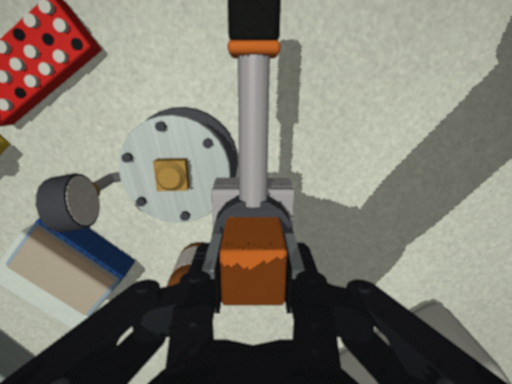

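The nut at (171,174) and held knob at (253,255) both show, and the nut is aligned with the lever. Next I'll measure the lid and nut, and calibrate with the held wrench.

```bash
cat > meas.py <<'E'
from h import *; from nut import rect
def lid(im,c,p0):
    s=.0005
    b=cv2.GaussianBlur(cv2.cvtColor(rect(im,c,p0,.06,.09,s),cv2.COLOR_BGR2GRAY),(0,0),2)
    gx=cv2.Sobel(b,cv2.CV_32F,1,0);gy=cv2.Sobel(b,cv2.CV_32F,0,1)
    t=np.linspace(0,2*np.pi,360); best=[]
    for r in (117,118,119,120,121):
      for u in np.arange(155,205,1.):
        for v in np.arange(155,205,1.):
          x=(u+r*np.cos(t)).astype(int);y=(v+r*np.sin(t)).astype(int)
          g=-(gx[y,x]*np.cos(t)+gy[y,x]*np.sin(t)); best.append((np.clip(g,0,60).mean(),p0[0]-.09+u*s,p0[1]+.09-v*s,r))
    best.sort(reverse=True); return np.mean(best[:5],0)
def sq(im,c,p0,z,half,test):
    s=.0002; a=rect(im,c,p0,z,half,s); hsv=cv2.cvtColor(a,cv2.COLOR_BGR2HSV); m=test(hsv).astype(np.uint8)
    m=cv2.morphologyEx(m,cv2.MORPH_OPEN,np.ones((9,9)))
    cs,_=cv2.findContours(m,0,2); k=max(cs,key=cv2.contourArea); (u,v),wh,ang=cv2.minAreaRect(k)
    return np.array([p0[0]-half+u*s,p0[1]+half-v*s]),np.array(wh)*s*1e3,ang
brass=lambda h:(h[...,1]>110)&(h[...,0]<30)
E
python3 - <<'E'
from meas import *
im=cv2.imread('pics/w3.png'); c=cam('wrist'); s=bot.state()
print('lid',lid(im,c,[.556,.197]))
print('nut .081',sq(im,c,[.556,.197],.081,.03,brass),'at .066',sq(im,c,[.556,.197],.066,.03,brass))
p=s['ee_pos']; a=pix(c,[p[0],p[1],p[2]-.0753+.080]); print('knob top predicted px',a)
d=np.array([np.cos(s['eef_rot'][2]),np.sin(s['eef_rot'][2])]); e=np.array([-d[1],d[0]])
for A in (-.015,.015):
  for B in (-.015,.015): q=p[:2]+A*d+B*e; print(np.round(pix(c,[*q,p[2]+.0047]),1))
print('bar',np.round(pix(c,[*(p[:2]+.1*d),p[2]-.0753+.034]),1))
E
```

```text
lid [ 24.27081243   0.5579       0.1988     121.        ]
nut .081 (array([0.552668, 0.196124]), array([32.67999878, 32.12000122]), 36.86989212036133) at .066 (array([0.558616  , 0.19678799]), array([34.44000549, 33.84000244]), 36.869895935058594)
knob top predicted px (np.float64(251.84809857658144), np.float64(281.9803808888209))
[284.2 309.5]
[219.5 309.4]
[286.6 252.5]
[217.1 252.4]
bar [252.1  50.7]
```

```bash
python3 - <<'E'
from meas import *
im=cv2.imread('pics/w3.png'); c=cam('wrist'); s=bot.state(); p=s['ee_pos']
y=s['eef_rot'][2]; d=np.array([np.cos(y),np.sin(y)]); e=np.array([-d[1],d[0]])
P=lambda r,w,z: pix(c,[*(p[:2]+r*d+w*e),p[2]-.0753+z])
b=im.copy(); K=4; x0,y0,w,h=120,130,190,145
a=cv2.resize(b[y0:y0+h+40,x0:x0+w],None,fx=K,fy=K,interpolation=cv2.INTER_CUBIC)[:600]
def poly(pts,col):
    q=[((u-x0+.5)*K,(v-y0+.5)*K) for u,v in pts]; cv2.polylines(a,[np.int32(q)],True,col,1)
for z in (.080,.041): poly([P(.015,-.015,z),P(.015,.015,z),P(-.015,.015,z),P(-.015,-.015,z)],(0,255,0))
poly([P(.025,-.025,.018),P(.025,.025,.018),P(.025,.025,.0),P(.025,-.025,0)],(255,255,0))
n=np.array([.558,.199]); 
for ctr,col in ((np.array([.558,.199]),(0,0,255)),):
    yy=np.radians(-36.7); f=np.array([np.cos(yy),np.sin(yy)]); g=np.array([-f[1],f[0]])
    poly([pix(c,[*(ctr+.06*np.array([np.cos(t),np.sin(t)])),.06]) for t in np.linspace(0,6.28,60)],col)
    for z in (.060,.075): poly([pix(c,[*(ctr+.016*(i*f+j*g)),z]) for i,j in ((-1,-1),(1,-1),(1,1),(-1,1))],col)
cv2.imwrite('pics/z3.png',a); print('grip start',P(.101,0,.045),P(.185,0,.045))
E
```

```text
grip start (np.float64(252.01043167863347), np.float64(45.027179260371355)) (np.float64(251.91850477613673), np.float64(-210.13243376559626))
```

View pics/z3.png

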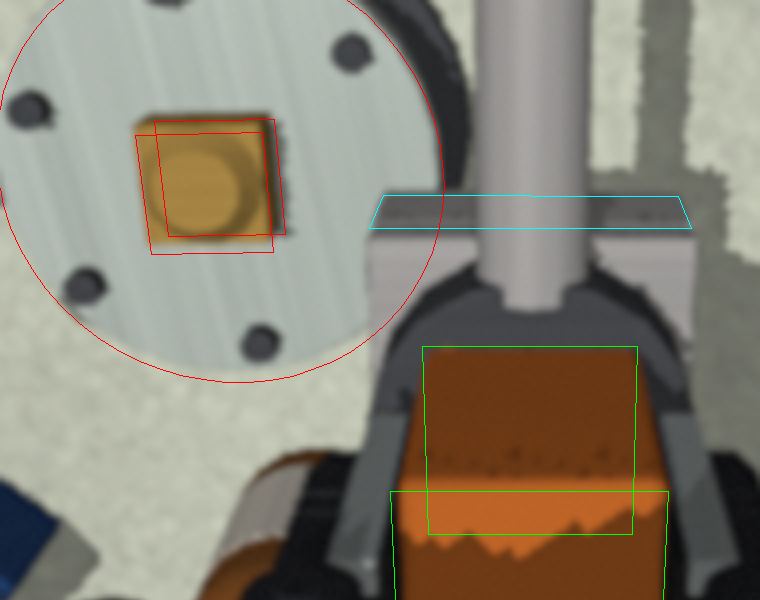

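The bias is about 1 px, and the nut is at roughly (0.5575, 0.1977). I'll move above it.

```bash
python3 - <<'E'
from h import *
go([.5575,.1977,.166],np.radians(233.3))
E
```

```text
xyz [-0.019 -0.841  0.822] rot [ 0.    -0.    -0.019]
```

```bash
python3 -m inch '{"rot":[[0,0,0],[0,0,-0.019],[0,0,-0.019],[0,0,-0.019],[0,0,-0.019]],"xyz":[[0,-0.3,0],[-0.019,-0.6,0],[-0.019,-0.84,0],[-0.019,-0.84,0],[-0.019,-0.84,0]],"jaw":[-0.5,-0.5,-0.5,-0.5,-0.5]}' |head -3
python3 -m inch '{"rot":[[0,0,0],[0,0,0],[0,0,0],[0,0,0]],"xyz":[[0,0,0.3],[0,0,0.6],[0,0,0.8],[0,0,0.8]],"jaw":[-0.5,-0.5,-0.5,-0.5]}'
python3 - <<'E'
from h import *
st();go([.5575,.1977,.155],np.radians(233.3))
for n in ('top','side'): cv2.imwrite('pics/%s4.png'%n,eyes.read_camera(n))
a=cv2.resize(cv2.imread('pics/top4.png')[140:240,130:260],None,fx=3,fy=3,interpolation=2)
b=cv2.resize(cv2.imread('pics/side4.png')[110:210,170:300],None,fx=3,fy=3,interpolation=2)
cv2.imwrite('pics/c4.png',np.hstack([a,b]))
E
```

```text
time_s: 13.6
ee_pos: [0.5571, 0.1979, 0.248]
eef_rot: [3.14, -0.001, -2.211]
time_s: 14.1
ee_pos: [0.5555, 0.1981, 0.1667]
eef_rot: [3.139, -0.003, -2.209]
ft_force: [-0.9, 0.8, -4.0]
grip_width: 0.0291
gripper_force: 51.6
{'time_s': 14.1, 'qpos': [0.2174, 0.4726, -0.2104, 0.8921, 0.0002, -0.7147], 'ee_pos': [0.5555, 0.1981, 0.1667], 'eef_rot': [3.1386, -0.0031, -2.2094], 'ft_force': [-0.8612, 0.8182, -4.0138], 'torque': [-0.0042, -0.0393, 0.0148], 'grip_width': 0.0291, 'gripper_force': 51.6033}
xyz [-0.009 -0.019  0.117] rot [ 0.003 -0.003  0.002]
```

View pics/c4.png

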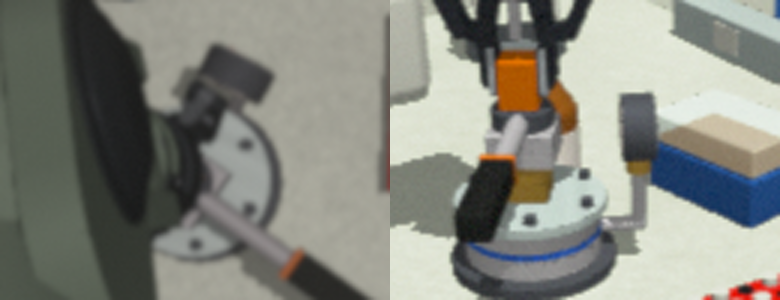

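The side crop shows the socket above the nut, with the nut perhaps a little to the right. I'll check numerically against projections.

```bash
python3 - <<'E'
from h import *
s=bot.state(); p=s['ee_pos']; c=cam('side'); im=cv2.imread('pics/side4.png'); hsv=cv2.cvtColor(im,cv2.COLOR_BGR2HSV).astype(int)
def sqp(ctr,yaw,h,z):
    d=np.array([np.cos(yaw),np.sin(yaw)]);e=np.array([-d[1],d[0]])
    return np.array([pix(c,[*(np.array(ctr)+h*(i*d+j*e)),z]) for i,j in ((-1,-1),(1,-1),(1,1),(-1,1))])
yaw=s['eef_rot'][2]; rim=p[2]-.0753
print('knob pred cols',sqp(p[:2],yaw,.015,rim+.062)[:,0].round(1),'rows top',sqp(p[:2],yaw,.015,rim+.08)[:,1].round(1))
print('socket pred cols',sqp(p[:2],yaw,.025,rim+.009)[:,0].round(1),'rim rows',sqp(p[:2],yaw,.025,rim)[:,1].round(1))
print('nut pred cols',sqp([.5575,.1977],np.radians(233.3),.016,.066)[:,0].round(1))
H,S,V=[hsv[...,i] for i in range(3)]
def show(m,r0,r1,n):
    for r in range(r0,r1): 
        cc=np.where(m[r,200:260])[0]+200
        if len(cc): print(n,r,cc.min(),cc.max(),len(cc))
show((H<14)&(S>200)&(V>120),126,148,'knob'); show((H>14)&(H<28)&(S>120),165,180,'nut')
for r in (158,161,164,170,173,176): print(r,V[r,198:234],)
E
```

```text
knob pred cols [207.7 205.3 218.9 220.9] rows top [125.9 130.5 130.6 126. ]
socket pred cols [205.9 201.9 224.1 227. ] rim rows [156.9 165.8 166.2 157.2]
nut pred cols [210.2 207.9 221.7 223.6]
knob 131 205 205 1
knob 134 218 218 1
knob 135 218 218 1
knob 136 218 218 1
knob 138 218 218 1
knob 141 206 206 1
knob 145 219 219 1
knob 146 207 218 4
nut 165 249 255 7
nut 166 249 255 7
nut 167 210 255 19
nut 168 210 223 14
nut 169 211 223 13
nut 170 212 223 12
nut 171 210 223 14
nut 172 210 222 13
nut 173 210 222 13
nut 174 210 222 13
nut 175 209 222 14
nut 176 209 221 13
158 [224 223 223 200 145 134 133 150 176 187 195 188 182 166 144 118 129 140
 140 140 145 144 143 141 143 135 104 109 131 175 189 187 183 174 172 188]
161 [224 216 215 212 186 179 181 194 205 206 200 196 182 149 115 124 135 142
 139 138 144 143 144 141 142 133 122 129 178 196 191 189 186 175 173 193]
164 [209 144  60  42  34  36  35  39  38  34  37  47  77 122 120 126 139 143
 144 145 146 144 145 144 144 139 140 174 192 192 190 186 181 178 170 184]
170 [ 34  29  35  36  37  33  35  33  37  34  26  25  36  80 121 129 132 130
 129 131 130 126 122 111 103  93 104 135 157 203 212 217 218 217 208 201]
173 [ 33  32  39  41  40  34  35  32  33  28  26  23  69 119 125 128 125 124
 126 125 123 125 123 119 107 119 182 210 215 217 218 218 219 217 212 212]
176 [ 37  38  37  38  38  39  35  30  25  22  38  76 116 121 124 127 125 123
 127 127 123 123 124 121 123 162 212 212 214 217 217 221 218 217 205 167]
```

Predictions match within about 0.5 px. I'll descend gently.

```bash
python3 -m inch '{"rot":[[0,0,0],[0,0,0],[0,0,0],[0,0,0]],"xyz":[[-0.01,-0.015,0.05],[-0.01,-0.015,0.08],[-0.01,-0.015,0.12],[-0.01,-0.015,0.12]],"jaw":[-0.5,-0.5,-0.5,-0.5]}' |head -4
python3 -m inch '{"rot":[[0,0,0],[0,0,0],[0,0,0]],"xyz":[[0,0,0.03],[0,0,0.05],[0,0,0.05]],"jaw":[-0.5,-0.5,-0.5]}'; python3 -c "
from h import *
st()"
```

```text
time_s: 14.7
ee_pos: [0.559, 0.1977, 0.1559]
eef_rot: [3.141, -0.001, -2.21]
ft_force: [-0.3, 0.6, -5.3]
time_s: 15.08
ee_pos: [0.5592, 0.1977, 0.151]
eef_rot: [3.141, -0.0, -2.21]
ft_force: [-0.0, 0.1, -5.8]
grip_width: 0.0291
gripper_force: 51.7
{'time_s': 15.075, 'qpos': [0.2155, 0.4911, -0.2241, 0.856, -0.0, -0.7157], 'ee_pos': [0.5592, 0.1977, 0.151], 'eef_rot': [3.1413, -0.0003, -2.2104], 'ft_force': [-0.0427, 0.1111, -5.7565], 'torque': [0.0633, 0.072, -0.0175], 'grip_width': 0.0291, 'gripper_force': 51.7366}
```

```bash
python3 -m inch '{"rot":[[0,0,0],[0,0,0],[0,0,0]],"xyz":[[0,0,0.03],[0,0,0.06],[0,0,0.06]],"jaw":[-0.5,-0.5,-0.5]}'
python3 -m inch '{"rot":[[0,0,0],[0,0,0],[0,0,0],[0,0,0]],"xyz":[[0,0,0.03],[0,0,0.06],[0,0,0.08],[0,0,0.08]],"jaw":[-0.5,-0.5,-0.5,-0.5]}'
```

```text
time_s: 15.45
ee_pos: [0.5591, 0.1978, 0.1449]
eef_rot: [3.141, -0.0, -2.21]
ft_force: [-0.1, -0.2, -5.0]
grip_width: 0.0294
gripper_force: 51.7
time_s: 15.95
ee_pos: [0.5594, 0.1978, 0.1382]
eef_rot: [-3.141, 0.0, -2.21]
ft_force: [-3.1, -0.4, 3.6]
grip_width: 0.0289
gripper_force: 52.6
```

Seated (TCP z 0.138, upward contact). Now I'll release, rise, and move over the grip.

```bash
python3 -m inch '{"rot":[[0,0,0],[0,0,0],[0,0,0],[0,0,0],[0,0,0],[0,0,0]],"xyz":[[0,0,-0.03],[0,0,-0.05],[0,0,-0.05],[0,0,-0.4],[0,0,-0.8],[0,0,-0.8]],"jaw":[0.7,0.7,0.7,0.7,0.7,0.7]}'
python3 -m inch '{"rot":[[0,0,0],[0,0,0],[0,0,0]],"xyz":[[0.3,0,0],[0.7,0,0],[0.7,0,0]],"jaw":[1,1,1]}' >/dev/null
python3 -m inch '{"rot":[[0,0,0],[0,0,0],[0,0,0]],"xyz":[[0.4,0,0],[0.7,0,0],[0.7,0,0]],"jaw":[1,1,1]}' |head -3
python3 - <<'E'
from h import *
go([.4737,.0831,.103],-2.2104)
_,c,im=tips('wrist',['lever_grip','wrench_knob'])
tips('side',['lever_grip','wrench_knob'],'side5.png')
E
```

```text
time_s: 16.7
ee_pos: [0.5617, 0.1984, 0.2208]
eef_rot: [-3.137, 0.005, -2.21]
ft_force: [-0.1, 0.4, 0.4]
grip_width: 0.0724
gripper_force: 0.0
time_s: 17.45
ee_pos: [0.4751, 0.0849, 0.2169]
eef_rot: [3.141, -0.0, -2.212]
xyz [ 0.022 -0.     1.139] rot [ 0.001 -0.    -0.002]
wrist lever_grip [(0.62, [0.4729, 0.0794, 0.0969])]
wrist wrench_knob [(0.77, [0.5564, 0.1959, 0.1234])]
side lever_grip [(0.84, [0.4696, 0.0802, 0.1001]), (0.45, [0.5595, 0.1968, 0.0609])]
side wrench_knob [(0.65, [0.5566, 0.1991, 0.1245])]
```

The wrench stays seated (knob z is about 0.124). I'll descend on the grip.

```bash
python3 -m inch '{"rot":[[0,0,0],[0,0,0],[0,0,0]],"xyz":[[0.02,0,0.4],[0.02,0,0.9],[0.02,0,0.9]],"jaw":[1,1,1]}' |head -4
python3 -m inch '{"rot":[[0,0,0],[0,0,0],[0,0,0],[0,0,0],[0,0,0],[0,0,0],[0,0,0],[0,0,0]],"xyz":[[0,0,0.15],[0,0,0.24],[0,0,0.24],[0,0,0.24],[0,0,0.24],[0,0,0.24],[0,0,0.24],[0,0,0.24]],"jaw":[1,1,-0.6,-0.6,-0.6,-0.6,-0.6,-0.6]}' 40; python3 -c "
from h import *
st()"
```

```text
time_s: 18.12
ee_pos: [0.4718, 0.0842, 0.1245]
eef_rot: [3.136, -0.004, -2.21]
ft_force: [-0.8, 0.1, 0.9]
time_s: 19.12
ee_pos: [0.4748, 0.0839, 0.1035]
eef_rot: [-3.141, 0.0, -2.21]
ft_force: [0.8, -0.8, 1.2]
grip_width: 0.0234
gripper_force: 45.8
{'time_s': 19.125, 'qpos': [0.0215, 0.3712, -0.5734, 0.6257, 0.0001, -0.9096], 'ee_pos': [0.4748, 0.0839, 0.1035], 'eef_rot': [-3.1412, 0.0004, -2.2104], 'ft_force': [0.8217, -0.7807, 1.1898], 'torque': [0.108, -0.1124, -0.0355], 'grip_width': 0.0234, 'gripper_force': 45.7875}
```

Gripped. Turning clockwise is +y in the tool frame, with positive rotation about z. I'll go in small steps and watch the tangential force.

```bash
cat > tq.py <<'E'
from h import *
s=bot.state(); y=s['eef_rot'][2]; d=np.array([np.cos(y),np.sin(y)]); t=np.array([d[1],-d[0]]); C=np.array([.559,.1978])
v=np.array(s['ee_pos'][:2])-C; r=np.hypot(*v); F=np.array(s['ft_force'])
print('t %.2f yaw %.1f posang %.1f r %.4f z %.4f Ft %.2f Fr %.2f Fz %.2f Mz %.2f nm %.2f'%(s['time_s'],np.degrees(y)%360,np.degrees(np.arctan2(v[1],v[0]))%360,r,s['ee_pos'][2],F[:2]@t,F[:2]@d,F[2],s['torque'][2],-r*(F[:2]@t)))
E
python3 tq.py
for i in 1 2 3; do python3 -m inch '{"rot":[[0,0,0.033],[0,0,0.067],[0,0,0.067]],"xyz":[[-0.001,0.049,0],[-0.0035,0.099,0],[-0.0035,0.099,0]],"jaw":[-0.6,-0.6,-0.6]}' >/dev/null; python3 tq.py; done
```

```text
t 19.12 yaw 233.4 posang 233.5 r 0.1416 z 0.1035 Ft -1.13 Fr 0.14 Fz 1.19 Mz -0.04 nm 0.16
t 19.50 yaw 229.4 posang 229.5 r 0.1424 z 0.1034 Ft 0.02 Fr 4.18 Fz 3.91 Mz 0.05 nm -0.00
t 19.88 yaw 225.4 posang 225.5 r 0.1430 z 0.1033 Ft -0.97 Fr 6.29 Fz 5.98 Mz 0.23 nm 0.14
t 20.25 yaw 221.3 posang 221.5 r 0.1430 z 0.1032 Ft -1.65 Fr 6.53 Fz 6.11 Mz 0.27 nm 0.24
```

```bash
sed -i 's/C=np.array(.*$/C=np.array([.5578,.1970])/; s/-r\*(F\[:2\]@t)))/s["torque"][2]-r*(F[:2]@t)))/' tq.py
python3 -m inch '{"rot":[[0,0,0.033],[0,0,0.067],[0,0,0.067]],"xyz":[[0.01,0.049,0],[0.013,0.099,0],[0.013,0.099,0]],"jaw":[-0.6,-0.6,-0.6]}' >/dev/null; python3 tq.py
python3 -m inch '{"rot":[[0,0,0.033],[0,0,0.05],[0,0,0.05]],"xyz":[[0,0.04,0],[-0.0015,0.074,0],[-0.0015,0.074,0]],"jaw":[-0.6,-0.6,-0.6]}' >/dev/null; python3 tq.py
```

```text
t 20.62 yaw 217.4 posang 217.7 r 0.1417 z 0.1034 Ft -0.43 Fr 2.14 Fz 2.20 Mz 0.33 nm 0.39
t 21.00 yaw 214.3 posang 214.7 r 0.1416 z 0.1034 Ft -2.21 Fr 1.49 Fz 2.62 Mz 0.45 nm 0.76
```

```bash
for i in 1 2; do python3 -m inch '{"rot":[[0,0,0.033],[0,0,0.05],[0,0,0.05]],"xyz":[[0,0.04,0],[-0.002,0.074,0],[-0.002,0.074,0]],"jaw":[-0.6,-0.6,-0.6]}' >/dev/null; python3 tq.py; done
```

```text
t 21.38 yaw 211.3 posang 211.6 r 0.1416 z 0.1034 Ft -3.22 Fr 1.79 Fz 1.18 Mz 0.38 nm 0.83
t 21.75 yaw 208.3 posang 208.6 r 0.1416 z 0.1034 Ft -3.40 Fr 0.09 Fz 2.63 Mz 0.37 nm 0.85
```

```bash
python3 -m inch '{"rot":[[0,0,0.033],[0,0,0.05],[0,0,0.05]],"xyz":[[0,0.04,0],[-0.002,0.074,0],[-0.002,0.074,0]],"jaw":[-0.6,-0.6,-0.6]}' >/dev/null; python3 tq.py
```

```text
t 22.12 yaw 205.3 posang 205.7 r 0.1416 z 0.1034 Ft -3.39 Fr -0.09 Fz 2.48 Mz 0.42 nm 0.90
```

```bash
python3 -m inch '{"rot":[[0,0,0.033],[0,0,0.033],[0,0,0.033]],"xyz":[[0,0.025,0],[-0.001,0.049,0],[-0.001,0.049,0]],"jaw":[-0.6,-0.6,-0.6]}' >/dev/null; python3 tq.py
```

```text
t 22.50 yaw 203.3 posang 203.7 r 0.1416 z 0.1033 Ft -2.50 Fr -0.09 Fz 2.26 Mz 0.43 nm 0.78
```

```bash
python3 -m inch '{"rot":[[0,0,0.02],[0,0,0.025],[0,0,0.025]],"xyz":[[0,0.02,0],[0,0.037,0],[0,0.037,0]],"jaw":[-0.6,-0.6,-0.6]}' >/dev/null; python3 tq.py; python3 -c "
from h import *
eyes.read_camera('side')"; python3 tq.py
```

```text
t 22.88 yaw 201.8 posang 202.1 r 0.1416 z 0.1033 Ft -3.08 Fr -0.74 Fz 1.78 Mz 0.42 nm 0.85
t 22.93 yaw 201.8 posang 202.1 r 0.1416 z 0.1033 Ft -2.27 Fr -1.32 Fz 2.60 Mz 0.32 nm 0.64
```

```bash
cat > kn.py <<'E'
from meas import *
c=cam('wrist'); s=bot.state(); im=eyes.read_camera('wrist'); cv2.imwrite('pics/k_%.2f.png'%s['time_s'],im)
p,wh,a=sq(im,c,[.558,.197],.143,.035,lambda h:(h[...,1]>150)&(h[...,0]<18)&(h[...,2]>60))
y=np.degrees(s['eef_rot'][2])%360; k=(-a)%90; print('knob',p,wh,'heading mod90 %.1f lever-knob %.1f'%(k,(y-k+45)%90-45))
E
python3 kn.py; python3 tq.py; cp pics/k_*.png pics/k.png
```

```text
t 22.98 yaw 201.8 posang 202.1 r 0.1416 z 0.1033 Ft -2.26 Fr -1.42 Fz 1.76 Mz 0.34 nm 0.66Traceback (most recent call last):
  File "kn.py", line 3, in <module>
    p,wh,a=sq(im,c,[.558,.197],.143,.035,lambda h:(h[...,1]>150)&(h[...,0]<18)&(h[...,2]>60))
           ~~^^^^^^^^^^^^^^^^^^^^^^^^^^^^^^^^^^^^^^^^^^^^^^^^^^^^^^^^^^^^^^^^^^^^^^^^^^^^^^^^
  File "meas.py", line 16, in sq
    cs,_=cv2.findContours(m,0,2); k=max(cs,key=cv2.contourArea); (u,v),wh,ang=cv2.minAreaRect(k)
                                    ~~~^^^^^^^^^^^^^^^^^^^^^^^^
ValueError: max() iterable argument is empty
```

View pics/k.png

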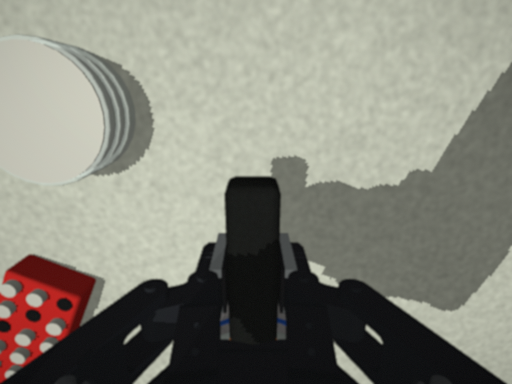

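The wrist camera can't see the knob (only the grip at (250,260)), so I'll average the force noise while holding instead.

```bash
cat > av.py <<'E'
from h import *
L=[]
for i in range(6):
    eyes.read_camera('side'); s=bot.state(); y=s['eef_rot'][2]; t=np.array([np.sin(y),-np.cos(y)]); F=np.array(s['ft_force'][:2])@t
    L.append((F,s['torque'][2],s['torque'][2]-.1416*F))
L=np.array(L); print('t %.2f yaw %.2f'%(s['time_s'],np.degrees(y)%360),'Ft,Mz,total mean',L.mean(0).round(2),'sd',L.std(0).round(2))
E
python3 av.py
```

```text
t 23.27 yaw 201.78 Ft,Mz,total mean [-2.66  0.33  0.71] sd [0.44 0.02 0.05]
```

```bash
python3 -m inch '{"rot":[[0,0,0.025],[0,0,0.025]],"xyz":[[0,0.037,0],[0,0.037,0]],"jaw":[-0.6,-0.6]}' >/dev/null; python3 tq.py; python3 av.py
```

```text
t 23.52 yaw 200.3 posang 200.6 r 0.1416 z 0.1033 Ft -2.17 Fr -1.69 Fz 2.37 Mz 0.15 nm 0.46
t 23.82 yaw 200.30 Ft,Mz,total mean [-2.68  0.25  0.63] sd [0.65 0.03 0.1 ]
```

```bash
python3 -m inch '{"rot":[[0,0,0.025],[0,0,0.025]],"xyz":[[0,0.037,0],[0,0.037,0]],"jaw":[-0.6,-0.6]}' >/dev/null; python3 tq.py; python3 av.py
```

```text
t 24.07 yaw 198.8 posang 199.1 r 0.1417 z 0.1033 Ft -3.53 Fr -2.38 Fz 1.76 Mz 0.26 nm 0.76
t 24.38 yaw 198.79 Ft,Mz,total mean [-3.58  0.27  0.78] sd [0.61 0.03 0.1 ]
```

```bash
python3 - <<'E'
from h import *
c=cam('side'); im=eyes.read_camera('side'); cv2.imwrite('pics/side6.png',im)
for y in (198.8,202.8,206.8,210):
    yw=np.radians(y); d=np.array([np.cos(yw),np.sin(yw)]);e=np.array([-d[1],d[0]])
    print(y,[tuple(np.round(pix(c,[*(np.array([.558,.1972])+.015*(i*d+j*e)),.143]),1)) for i,j in ((-1,-1),(1,-1),(1,1),(-1,1))])
a=cv2.resize(im[115:160,190:240],None,fx=12,fy=12,interpolation=cv2.INTER_CUBIC); cv2.imwrite('pics/s6.png',a)
hsv=cv2.cvtColor(im,cv2.COLOR_BGR2HSV)
for r in range(126,146,3): print(r,im[r,200:228,2])
E
```

```text
198.8 [(np.float64(213.8), np.float64(138.1)), (np.float64(204.5), np.float64(142.0)), (np.float64(214.3), np.float64(145.0)), (np.float64(223.5), np.float64(140.9))]
202.8 [(np.float64(213.2), np.float64(138.1)), (np.float64(204.5), np.float64(142.2)), (np.float64(214.9), np.float64(144.9)), (np.float64(223.5), np.float64(140.7))]
206.8 [(np.float64(212.5), np.float64(138.2)), (np.float64(204.6), np.float64(142.4)), (np.float64(215.6), np.float64(144.8)), (np.float64(223.4), np.float64(140.4))]
210 [(np.float64(212.0), np.float64(138.2)), (np.float64(204.7), np.float64(142.6)), (np.float64(216.1), np.float64(144.8)), (np.float64(223.2), np.float64(140.3))]
126 [119 126 126 128 123 129 128 127 126 126 122 126 125 127 127 129 123 126
 123 123 122 122 109  99  88  87  81  85]
129 [ 82  80  79  80  88  90  90  94  98  98 101  96  90  89  93  79  62  31
  32  35  36  32  37  30  34  66 142 217]
132 [222 217 215 210 187 182 168 168 165 168 169 168 166 167 172 177 120  45
  19  29  23  22  26  25  25  60 141 219]
135 [229 227 227 228 229 228 227 225 228 228 229 226 226 226 224 224 203 118
  59  50  44  47  56  61  75 137 211 225]
138 [230 229 227 225 226 225 227 228 227 226 228 229 229 230 227 218 167 145
 149 145 150 154 155 158 159 155 151 176]
141 [225 227 227 226 226 226 229 230 232 230 232 232 232 231 233 231 231 233
 233 233 232 226 214 174 163 160 155 152]
144 [224 225 223 225 222 194 170 166 168 172 178 184 201 218 226 229 229 211
 180 165 162 168 166 174 164 162 155 153]
```

View pics/s6.png

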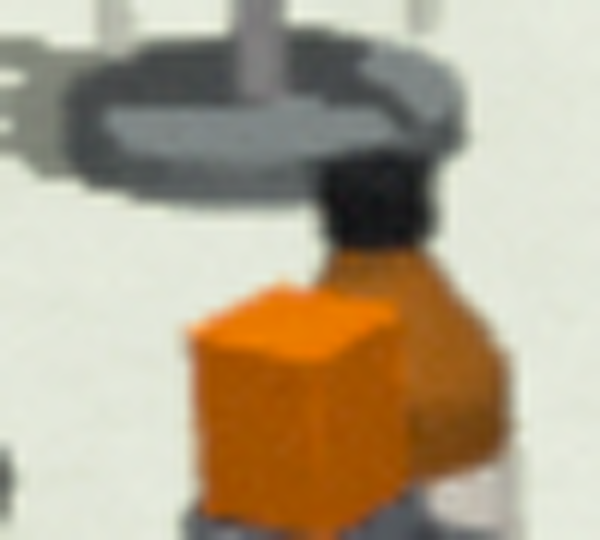

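The enlarged side view shows the knob corners at about (205,142), (213,138), (223,140) and (216,144). That puts the knob heading at about 206.5° with the lever at 198.8°: the lever has broken over by 8° and the torque is rising again at its stop. So it has clicked, and I'll stop and release.

```bash
python3 -m inch '{"rot":[[0,0,0],[0,0,0],[0,0,0],[0,0,0],[0,0,0],[0,0,0],[0,0,0]],"xyz":[[0,0,0],[0,0,0],[0,0,0],[0,0,0],[0,0,-0.3],[0,0,-0.7],[0,0,-1]],"jaw":[1,1,1,1,1,1,1]}' |tail -4
python3 -m inch '{"rot":[[0,0,-0.1],[0,0,-0.13],[0,0,-0.13]],"xyz":[[-0.3,-0.08,-0.2],[-0.65,-0.08,-0.4],[-0.65,-0.08,-0.4]],"jaw":[1,1,1]}' |head -3
python3 - <<'E'
from meas import *
c=cam('wrist'); s=bot.state(); _,_,im=tips('wrist',['wrench_knob','lever_grip','nut_top'],'w7.png')
for q in ([.558,.197],):
  p,wh,a=sq(im,c,q,.143,.035,lambda h:(h[...,1]>150)&(h[...,0]<18)&(h[...,2]>60)); print(p,wh,(-a)%90)
go([.5578,.197,.250],np.radians(206.5))
E
```

```text
eef_rot: [3.14, -0.001, -2.813]
ft_force: [1.3, 0.1, -0.3]
grip_width: 0.0851
gripper_force: 0.0
time_s: 25.68
ee_pos: [0.4898, 0.1649, 0.2443]
eef_rot: [3.141, 0.003, -2.677]
wrist wrench_knob [(0.69, [0.5547, 0.1947, 0.1263])]
wrist lever_grip [(0.84, [0.4315, 0.1258, 0.1]), (0.31, [0.7624, 0.2082, -0.0032])]
wrist nut_top [(0.6, [0.762, 0.2071, -0.0032])]
[0.54630973 0.19111727] [29.68764648 46.69371948] 28.123737335205078
xyz [-0.791 -0.025 -0.081] rot [ 0.001 -0.003  0.002]
```

View pics/w7.png

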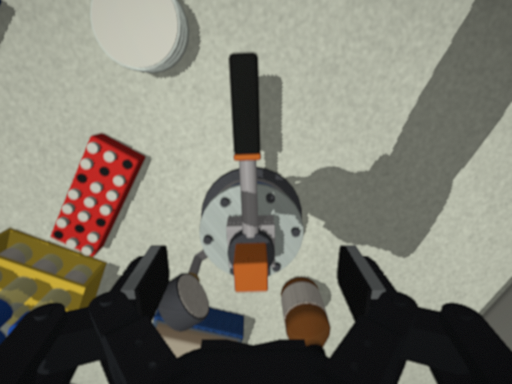

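The lever has sprung back (about 208°) and the wrench is still seated. I'll move over the knob.

```bash
python3 -m inch '{"rot":[[0,0,-0.03],[0,0,-0.03],[0,0,-0.03],[0,0,-0.03]],"xyz":[[-0.3,-0.025,0],[-0.6,-0.025,0],[-0.79,-0.025,0],[-0.79,-0.025,0]],"jaw":[1,1,1,1]}' |head -3
python3 -m inch '{"rot":[[0,0,0],[0,0,0],[0,0,0]],"xyz":[[0,0,0.3],[0,0,0.6],[0,0,0.6]],"jaw":[1,1,1]}' |head -3
python3 - <<'E'
from h import *
go([.558,.197,.139],np.radians(208.3))
E
```

```text
time_s: 26.38
ee_pos: [0.5591, 0.1972, 0.2422]
eef_rot: [3.141, -0.002, -2.646]
time_s: 26.75
ee_pos: [0.5563, 0.1962, 0.1809]
eef_rot: [3.14, -0.006, -2.646]
xyz [-0.021 -0.002  0.419] rot [ 0.002 -0.006  0.001]
```

```bash
python3 -m inch '{"rot":[[0,0,0],[0,0,0],[0,0,0],[0,0,0],[0,0,0],[0,0,0],[0,0,0],[0,0,0],[0,0,0]],"xyz":[[0,0,0.2],[0,0,0.42],[0,0,0.42],[0,0,0.42],[0,0,0.42],[0,0,0.42],[0,0,0.42],[0,0,0.42],[0,0,0.42]],"jaw":[1,1,1,-0.5,-0.5,-0.5,-0.5,-0.5,-0.5]}' 50
python3 -m inch '{"rot":[[0,0,0],[0,0,0],[0,0,0],[0,0,0]],"xyz":[[0,0,-0.08],[0,0,-0.16],[0,0,-0.25],[0,0,-0.3]],"jaw":[-0.5,-0.5,-0.5,-0.5]}'
```

```text
time_s: 27.88
ee_pos: [0.56, 0.1974, 0.1422]
eef_rot: [-3.142, 0.001, -2.646]
ft_force: [-1.2, 0.7, 5.6]
grip_width: 0.0294
gripper_force: 50.5
time_s: 28.38
ee_pos: [0.5594, 0.197, 0.1718]
eef_rot: [-3.142, -0.0, -2.646]
ft_force: [0.1, 0.7, -5.5]
grip_width: 0.0292
gripper_force: 50.2
```

```bash
python3 -m inch '{"rot":[[0,0,0],[0,0,0],[0,0,0]],"xyz":[[0,0,-0.4],[0,0,-0.8],[0,0,-0.9]],"jaw":[-0.5,-0.5,-0.5]}' |head -2
for i in 1 2 3 4; do python3 -m inch '{"rot":[[0,0,0],[0,0,0],[0,0,0]],"xyz":[[0.08,-0.27,0],[0.16,-0.55,0],[0.243,-0.824,0]],"jaw":[-0.5,-0.5,-0.5]}' | head -2|tail -1; done
python3 -m inch '{"rot":[[0,0,0.15],[0,0,0.3],[0,0,0.45],[0,0,0.603],[0,0,0.603],[0,0,0.603]],"xyz":[[0.08,-0.27,0],[0.16,-0.55,0],[0.243,-0.824,0],[0.243,-0.824,0],[0.243,-0.824,0],[0.243,-0.824,0]],"jaw":[-0.5,-0.5,-0.5,-0.5,-0.5,-0.5]}'
python3 - <<'E'
from h import *
go([.6482,-.2233,.170],3.006)
tips('side',['nut_top','lever_grip','wrench_knob','cradle'],'side8.png')
E
```

```text
time_s: 28.75
ee_pos: [0.561, 0.1974, 0.2641]
ee_pos: [0.5767, 0.1122, 0.2596]
ee_pos: [0.5946, 0.0281, 0.2595]
ee_pos: [0.6124, -0.0558, 0.2594]
ee_pos: [0.6302, -0.1398, 0.2593]
time_s: 31.0
ee_pos: [0.6483, -0.2226, 0.2602]
eef_rot: [3.141, -0.002, 3.008]
ft_force: [0.2, 0.7, -5.1]
grip_width: 0.029
gripper_force: 51.3
xyz [-0.002 -0.008  0.902] rot [ 0.001 -0.002  0.002]
side nut_top [(0.64, [0.5593, 0.1954, 0.0842]), (0.32, [0.7635, -0.0197, 0.0035])]
side lever_grip [(0.66, [0.5025, -0.2026, 0.2127])]
side wrench_knob [(0.75, [0.6447, -0.2209, 0.2408]), (0.63, [0.5963, -0.214, -0.0005])]
side cradle [(0.58, [0.597, -0.2145, -0.0025])]
```

```bash
python3 -m inch '{"rot":[[0,0,0],[0,0,0],[0,0,0],[0,0,0]],"xyz":[[0,0,0.3],[0,-0.005,0.7],[0,-0.005,1],[0,-0.005,1]],"jaw":[-0.5,-0.5,-0.5,-0.5]}' |head -2
python3 -m inch '{"rot":[[0,0,0],[0,0,0],[0,0,0],[0,0,0]],"xyz":[[0,0,0.2],[0,0,0.2],[0,0,0.2],[0,0,0.2]],"jaw":[-0.5,-0.5,-0.5,-0.5]}' 
python3 - <<'E'
from h import *
go([.6482,-.2233,.095],3.006)
E
```

```text
time_s: 31.75
ee_pos: [0.6466, -0.2225, 0.1584]
time_s: 32.25
ee_pos: [0.6494, -0.224, 0.1429]
eef_rot: [-3.141, 0.002, 3.006]
ft_force: [-0.1, 0.0, -4.9]
grip_width: 0.029
gripper_force: 51.2
xyz [0.014 0.005 0.479] rot [-0.001  0.002 -0.   ]
```

```bash
python3 -m inch '{"rot":[[0,0,0],[0,0,0],[0,0,0],[0,0,0],[0,0,0],[0,0,0]],"xyz":[[0.01,0.005,0.1],[0.01,0.005,0.2],[0.01,0.005,0.3],[0.01,0.005,0.4],[0.01,0.005,0.46],[0.01,0.005,0.46]],"jaw":[-0.5,-0.5,-0.5,-0.5,-0.5,-0.5]}'
python3 -m inch '{"rot":[[0,0,0],[0,0,0],[0,0,0]],"xyz":[[0,0,0.04],[0,0,0.06],[0,0,0.06]],"jaw":[-0.5,-0.5,-0.5]}'
```

```text
time_s: 33.0
ee_pos: [0.6473, -0.2228, 0.0944]
eef_rot: [3.141, -0.001, 3.006]
ft_force: [0.0, 0.2, -4.2]
grip_width: 0.0292
gripper_force: 51.4
time_s: 33.38
ee_pos: [0.6483, -0.2231, 0.0915]
eef_rot: [-3.141, 0.002, 3.006]
ft_force: [-2.6, 2.7, 6.3]
grip_width: 0.0291
gripper_force: 52.5
```

Down on the plate (z matches). I'll release, rise and verify.

```bash
python3 -m inch '{"rot":[[0,0,0],[0,0,0],[0,0,0],[0,0,0],[0,0,0],[0,0,0]],"xyz":[[0,0,-0.04],[0,0,-0.05],[0,0,-0.05],[0,0,-0.05],[0,0,-0.4],[0,0,-0.8]],"jaw":[1,1,1,1,1,1]}' |tail -3
python3 -m inch '{"rot":[[0,0,0],[0,0,0],[0,0,0]],"xyz":[[0,0,-0.4],[0,0,-0.8],[0,0,-0.8]],"jaw":[1,1,1]}' |head -2
python3 - <<'E'
from h import *
N=['wrench_knob','lever_grip','wrench_socket','amber_bottle','red_rack','buffer_bottle','dish_stack','tube_rack','tip_box']
tips('side',N,'side9.png')
cv2.imwrite('pics/s9.png',cv2.imread('pics/side9.png'))
E
```

```text
ft_force: [1.2, -0.3, 0.3]
grip_width: 0.0853
gripper_force: 0.0
time_s: 34.5
ee_pos: [0.6496, -0.2239, 0.2535]
side wrench_knob [(0.56, [0.6457, -0.2197, 0.0755])]
side lever_grip [(0.71, [0.5032, -0.2035, 0.0415])]
side wrench_socket [(0.9, [0.6448, -0.222, 0.0126])]
side amber_bottle [(0.65, [0.6384, 0.3139, -0.0035])]
side red_rack [(0.95, [0.6171, 0.0135, 0.0006]), (0.43, [0.5975, -0.2157, -0.0002])]
side buffer_bottle [(0.59, [0.7714, -0.2044, 0.0014]), (0.44, [0.5582, 0.1959, 0.0819])]
side dish_stack [(0.77, [0.4116, -0.0059, 0.0018])]
side tube_rack [(0.77, [0.7653, -0.0193, 0.0068])]
side tip_box [(0.66, [0.7615, 0.2058, 0.003])]
```

View pics/s9.png

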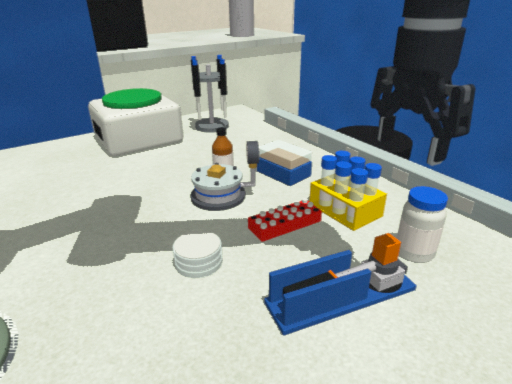

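The side view shows the wrench back in the cradle (386,262) with its lever in the channel, and everything else unmoved. Handing in.

```bash
python3 -c "
from cell import bot
print(bot.close_job())"
```

```text
the job is handed in; nothing more can be done
None
```

I handed the job in at about 35 s: the nut was turned clockwise until the wrench clicked, and the wrench is back in its cradle with its lever in the channel and the bystanders in place. I judged the click from the turning force and a side view showing the lever about 8° ahead of the knob; I did not measure the final nut angle.

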